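# Close the packing case: tuck the lid's flap beneath the lip

### The job

Shut the open white plastic case over the stone ball that lies in it: fold the flap on the lid's free edge inward past square with a fingertip, push the lid over, and press it down until the flap snaps in beneath the lip inside the front rim and the lid stays shut by itself. This is all pushing and pressing: pick nothing up, leave the ball in its seat and the case about where it stands, and do not disturb the things round about.

Things in the scene. Friction and masses are not known exactly. Their poses are not given: they have to be found in the camera images.
- case: white moulded plastic packing case, 118 mm deep (x), 112 mm wide (y), 84 mm high to its rim, walls 2.4 mm, on rubber feet, loose on the bench (0.5 to 0.8 kg without the ball; pushes of a few N do not shift it). Origin: centre of its underside; -x points out of its front, which roughly faces the robot. The lid is hinged on top of the rear wall; dark foam inside holds the ball
- case_lid (a joint): lid angle, rad: 0 = flat on the rim (closed), 1.57 = upright, more = leaning back, stop at 1.95; starts at 1.45 to 1.75. The moulded hinge is stiff: left alone the lid stays put between about 0.6 and 1.8, but let go from nearly shut without being latched it springs up to about 0.5. Moving it takes 1 to 3 N near its free edge
- case_flap (a joint): fold of the flap on the lid, rad: 0 = in plane with the lid, 1.57 = square toward the inside, stop at 2.6; starts at 0.55 to 0.9. The crease is springy and stiff: the flap stays where left up to about 1.5; folded farther it springs back to about 1.5, right for tucking. Below about 1.4 its tip lands on or outside the rim, not inside the lip. Folding takes 1 to 3 N near its tip
- hinge_line (a point): middle of the lid's hinge line at the top of the rear wall, fixed to the case: 59 mm behind the case's origin (+x), 85 mm above its underside
- lid_edge (a point): middle of the lid's free edge, which is also the flap's crease, 110 mm from the hinge line. The lid is 110 mm wide and 2.4 mm thick (this point and the hinge line lie at half thickness)
- flap_tip (a point): middle of the flap's outer edge, 21 mm from the crease; the flap is 80 mm wide and 2 mm thick
- flap_bead (a point): middle of the catching edge of the bead, a ridge 66 mm long on the flap's outer face (the side that looks up when the flap is in plane with the closed lid): 9.5 mm from the crease, 4 mm off the flap's mid-plane; the ridge slopes down to the flap's tip
- lip_edge (a point): middle of the retaining lip's lower inner edge inside the front wall, 6.5 mm below the rim, 53 mm in front of the case's origin. The lip is 84 mm long, stands 3.6 mm in from the wall, its top slopes inward. Pressing the lid down with 5 to 10 N near its free edge makes the folded flap's bead ride over the lip and snap out beneath it; the lid then holds with 1.5 mm of play
- ball_center (a point): centre of the dark polished stone ball, 67 mm, 0.44 kg, that lies in the round foam seat in the case: 45 mm above the underside of the case, 9 mm behind the case's origin; the ball's top is 5 mm below the rim
- brown_ball_center (a point): centre of the pinkish-brown polished stone ball, 66 mm, standing in a grey pipe ring 23 mm high
- compound_green: green bar of polishing compound, 107 x 51 x 30 mm, lying on the bench; origin at the centre of its underside
- tin_oxide: round orange powder tin, 74 mm across, 78 mm high; origin at the centre of its underside
- brush: flat brush with a wooden handle, 171 mm long, 15 mm high, lying; origin at the middle of its outline, on the bench
- rough_stone_1: pale rough stone, about 50 mm wide and 42 mm high; origin at the centre of its underside

How it is judged:
At the end, for the whole second after the job is handed in: The lid is down on the rim (less than 0.05 rad open) with nothing holding it but the flap, whose bead lies at least 0.5 mm outward of the lip's inner edge and below the lip's underside; the case stands level and at rest and the ball lies in its seat (value of joint case_lid below 0.05 rad and x of flap_bead in the frame of case between -0.058 and -0.0535 m and z of flap_bead in the frame of case below 0.0785 m and velocity of joint case_lid below 0.05 rad/s and angle between case's own z axis and vertical below 0.03 rad and linear speed of case below 0.02 m/s and z of ball_center in the frame of case below 0.055 m and x of ball_center in the frame of case between -0.005 and 0.023 m); the robot touches nothing.
It fails at once if the ball in the case is lifted out of its foam seat (z of ball_center in the frame of case above 0.065 m).
It fails at once if the case is lifted or tipped (height (world z) of case above 0.012 m or angle between case's own z axis and vertical above 0.2 rad).
It fails at once if the case is pushed more than 5 cm from where it stood (distance of case from where it was at the start of the episode above 0.05 m).
It fails at once if one of the things round about is shifted by more than 3 cm or lifted (distance of any of brown_ball_center, compound_green, tin_oxide, brush, rough_stone_1 from where it was at the start of the episode above 0.03 m).
It also fails if it takes over 38 s, if anything falls off the work surface, if the arm or the gripper's body presses on something with over 40 N, if the wrist force passes 120 N, or if a joint passes its speed limit or range.

### The arm

A 6-joint arm with a two-finger parallel gripper is mounted at the origin on a cart in front of the work surface, level with it; the furniture and walls round the work are solid. World frame = base frame: x ahead of the robot, y to its left, z up, the work surface at z = 0. Lengths are in m, angles in rad, forces in N, time in s.
With the tool pointing down it reaches from about 0.375 to 0.9 m from the base axis. Payload 3.1 kg.
Tool frame: the origin (TCP) lies midway between the tips of the shut fingers; the grasp point (between the pads) lies robot.grip_depth behind it (robot.grip_depth is the distance from the TCP to the grasp point, in m); z points along the fingers, y is the line along which they close (so a half turn about z gives the same grasp; the last joint's range is limited). The gripper opens to 87 mm and grips with 3 to 60 N. Pads are 19 mm wide; open, the fingers measure 117 mm over their backs; the gripper's body (75 mm by 190 mm) begins 51 mm behind the grasp point.
Start: joints at [1.139, 0.527, 1.433, -0, 1.181, -0.178], TCP at [0.157, 0.605, 0.223] pointing down, gripper open.
Joint ranges: [-3.08, 3.08], [-0.75, 2.2], [0.22, 2.44], [-1.43, 4.57], [0, 2.65], [-2.85, 2.85]. Speed limits (rad/s): [2.79, 2.79, 3.14, 3.14, 3.14, 3.14].

### API

Orientations are given as a unit quaternion [x, y, z, w].
In Python, from rig import robot gives the robot as it stands.
- The arm moves only by the tool tcp_steps, called after ">>>" by a JSON object that holds its "method" and its "body", one argument or row to a line. Schema: {"type":"object","properties":{"motion":{"type":"array","items":{"type":"object","properties":{"pos":{"type":"array","items":{"type":"number"},"minItems":3,"maxItems":3},"rz":{"type":"number"}},"additionalProperties":false},"minItems":1,"maxItems":20},"finger_gap":{"type":"number"},"squeeze":{"type":"number"},"only":{"type":"string"},"quiet":{"type":"boolean"},"lines":{"type":"string"}},"required":["motion"],"additionalProperties":false}. motion is a list of rows, 1 to 20 of them, each an object with the fields pos (a list: dx, dy, dz in m), rz (a turn about the tool's z in rad); a field left out counts as zero; each row shifts and turns the commanded pose from where the row before left it, along the tool's axes as they then stand; what a row does not reach is not made up. A row lasts 1/12 s, in which the tool goes at most 0.0417 m and 0.125 rad, less where a joint would pass 70% of its speed; a pose out of reach is approached as far as the arm can. finger_gap is the finger opening in m, set as the call begins (left out keeps the last). The fingers move at their own pace and stop on an object; squeeze is the grip in N (left out, the last holds). Time passes only in rows, so rows that do not move let the fingers close. The tool returns the time, the measured TCP pose, the force, the opening and the grip force at its end. only (a regular expression) keeps the lines of the reply that match it, lines (a string "A,B") keeps lines A to B, and quiet returns only ok. Input that does not fit is refused with a message, and nothing moves.
- robot.get_obs(): the state, without advancing time (a new reading comes with each control period).
- robot.camera(name): name is "side" or "top" or "wrist"; returns a dict with "img" (420x560x3 uint8, red, green, blue), "fx", "fy", "cx", "cy" (pixels), "xyz" and "attitude" of the camera in the world. Camera axes: x right, y down, z forward; pixel columns grow to the right and rows downward; lengths in m; the calibration is good to about 2 mm. A picture is of the moment at which its call begins. There is no depth.
- robot.hand_in(): hands the job in; it is judged then, once.
The state is a dict: "time": time; "q": joint angles; "joint_velocities": joint speeds; "joint_torque": joint torques, N m; "position": TCP position; "tool_rot": TCP orientation; "ft_force": force on the tool from outside, world axes, zero at the start; "moment": the same for the moment, N m; "grip_width": finger opening in m; "grip_force": force on a finger pad.
Only numpy, scipy, OpenCV 4.12 (cv2) and the standard library are available. Lean on these libraries where they do the work, as an engineer would, in place of code of your own. Each camera call takes 0.05 s, during which the arm holds its last target. There are 200 camera calls.

## Working session

There is one attempt and no reset: what is moved stays moved. The work goes in short steps, Python scripts to look and compute and a tool call to move; the robot and the scene stay as the last step left them, time stands still between calls to the robot, and variables do not carry over. Pictures are saved under pics/ and viewed, at most 10 in all, crops included, and the job is handed in when it is done.

```bash
ls; mkdir -p pics; python3 - <<'E'
from rig import robot
import cv2,numpy as np
for n in("side","top"):
    c=robot.camera(n);cv2.imwrite(f"pics/{n}0.png",c["img"][:,:,::-1]);print(n,c["fx"],c["cx"],c["cy"],c["xyz"],c["attitude"])
o=robot.get_obs();print(o["time"],o["position"],o["tool_rot"],o["grip_width"],robot.grip_depth)
E
```

```text
pics
rig.py
side 409.30141703630426 287.0152230029963 206.9381965611884 [ 0.32274345 -0.69924021  0.65851732] [ 0.87874403 -0.17448887  0.07735093 -0.43746931]
top 441.2025029600646 283.2488568130399 213.00296812387407 [ 0.43097164 -0.02121676  1.30422649] [-0.70451811  0.70726107 -0.0341464   0.04764486]
0.1 [0.15662917 0.6043724  0.22167692] [ 1.26556569e-01  9.91958917e-01 -9.28625499e-04 -2.81327349e-04] 0.0870063515818888 0.0187
```

View pics/side0.png

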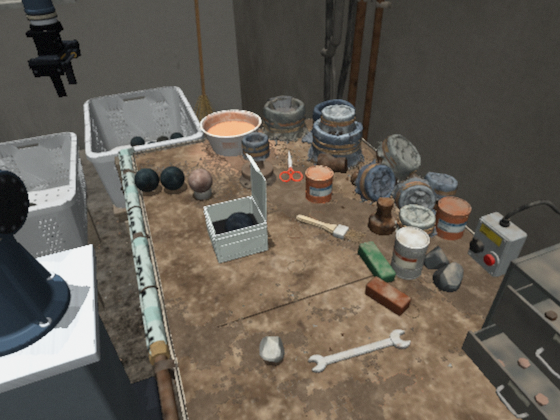

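View pics/top0.png

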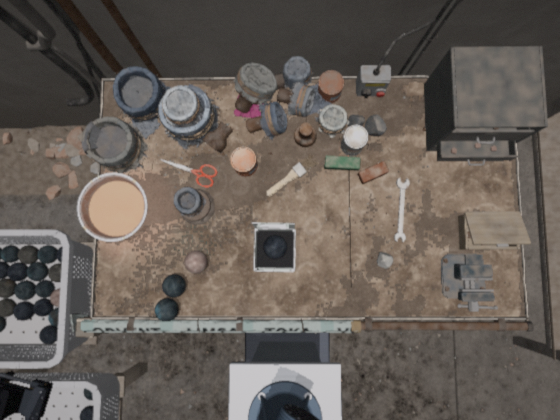

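The side view shows the case at about (237,230) with its lid upright at (258,185). The top view shows it at about (275,247), with the brown ball at (195,262). I'll enlarge both.

```bash
cat > h.py <<'E'
import numpy as np,cv2
from scipy.spatial.transform import Rotation as R
def ray(c,u,v):
    d=R.from_quat(c["attitude"]).apply([(u-c["cx"])/c["fx"],(v-c["cy"])/c["fy"],1]);return np.array(c["xyz"]),d/np.linalg.norm(d)
def onz(c,u,v,z):
    o,d=ray(c,u,v);return o+d*(z-o[2])/d[2]
def proj(c,P):
    p=R.from_quat(c["attitude"]).inv().apply(np.array(P)-c["xyz"]);return np.array([c["cx"]+c["fx"]*p[...,0]/p[...,2],c["cy"]+c["fy"]*p[...,1]/p[...,2]]).T
def tri(a,ua,b,ub):
    o,d=ray(a,*ua);p,e=ray(b,*ub);s,t=np.linalg.lstsq(np.c_[d,-e],p-o,rcond=None)[0]
    return (o+s*d+p+t*e)/2,np.linalg.norm(o+s*d-p-t*e)
E
python3 - <<'E'
import cv2,numpy as np
a=cv2.imread("pics/side0.png")[145:265,195:280];b=cv2.imread("pics/top0.png")[212:282,240:310]
a=cv2.resize(a,None,fx=5,fy=5,interpolation=cv2.INTER_CUBIC);b=cv2.resize(b,None,fx=5,fy=5,interpolation=cv2.INTER_CUBIC)
o=np.zeros((600,790,3),np.uint8);o[:,:425]=a;o[:350,430:780]=b;cv2.imwrite("pics/c1.png",o)
E
```

```text
(no output)
```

View pics/c1.png

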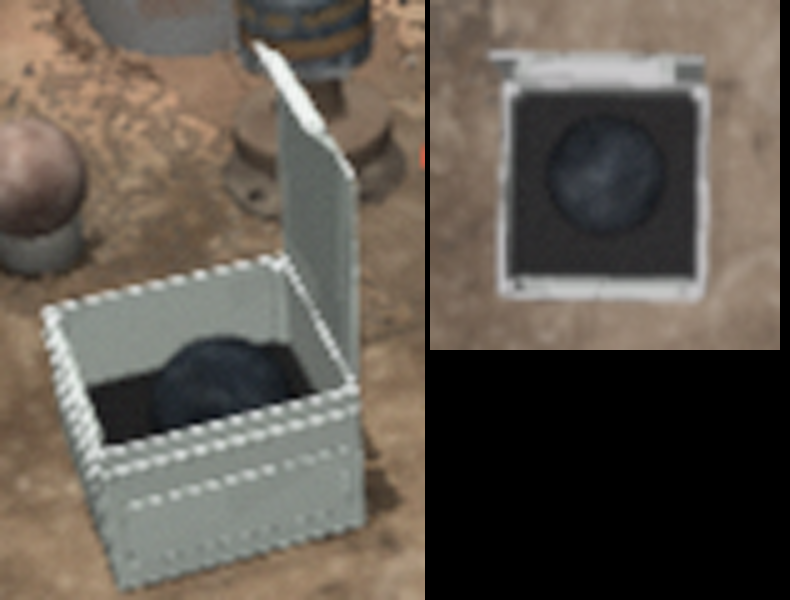

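The crop shows the side-view rim corners at about (204,207), (215,239), (266,222), (252,197), the lid's right top corner at about (265,181), and the flap leaning frontward with its tip from (247,153) to (258.5,171). Next step: triangulate.

```bash
python3 - <<'E'
from rig import robot
from h import *
s=robot.camera("side");t=robot.camera("top")
S=lambda x,y:(195+x/5-.4,145+y/5-.4)
T=lambda x,y:(240+(x-430)/5-.4,212+y/5-.4)
np.set_printoptions(precision=4,suppress=True)
for n,a,b in[("FL",(45,310),(500,297)),("FR",(100,470),(702,297)),("RR",(355,385),(707,88)),("RL",(285,262),(505,88)),("lidR",(352,178),(703,58)),("lidtipL",(258,42),(512,85))]:
    p,g=tri(s,S(*a),t,T(*b));print(n,p,g,onz(s,*S(*a),.084),onz(t,*T(*b),.084))
print(robot.get_obs()["time"])
for n,u in dict(brown=(195,262),tin=(243,160),brush=(286,180),green=(342,163),stone=(385,260)).items(): print(n,onz(t,*u,.03))
for n,a in dict(tipL=(258,42),tipR=(318,130),creaseR=(352,178)).items(): print(n,S(*a))
E
```

```text
FL [0.4156 0.0834 0.084 ] 0.005280822684165047 [0.4182 0.083  0.084 ] [0.4129 0.0838 0.084 ]
FR [ 0.4142 -0.0274  0.0758] 0.0033651057513745765 [ 0.4146 -0.0372  0.084 ] [ 0.4127 -0.0271  0.084 ]
RR [ 0.5292 -0.031   0.0884] 0.0041836740719412594 [ 0.5329 -0.0261  0.084 ] [ 0.5275 -0.0305  0.084 ]
RL [0.5316 0.0813 0.0797] 0.00656564866616893 [0.5333 0.0751 0.084 ] [0.528  0.0816 0.084 ]
lidR [ 0.5353 -0.0281  0.1942] 0.0025496568091488907 [0.5873 0.1311 0.084 ] [ 0.5442 -0.0284  0.084 ]
lidtipL [0.5232 0.0666 0.2108] 0.007791558863175319 [0.585  0.2828 0.084 ] [0.5297 0.0777 0.084 ]
0.2
brown [0.4383 0.2577 0.03  ]
tin [0.7374 0.1214 0.03  ]
brush [ 0.6766 -0.0054  0.03  ]
green [ 0.7263 -0.1702  0.03  ]
stone [ 0.4424 -0.2877  0.03  ]
tipL (246.2, 153.0)
tipR (258.20000000000005, 170.6)
creaseR (265.0, 180.2)
```

>>> {"method": "tcp_steps", "body": {
  "motion": [
    {"pos":[0,0,-0.03],"rz":-0.125},
    {"pos":[0,0,-0.03],"rz":-0.125},
    {"pos":[-0.019,-0.036,0],"rz":-0.004},
    {"pos":[-0.019,-0.036,0]},
    {"pos":[-0.019,-0.036,0]},
    {"pos":[-0.019,-0.036,0]},
    {"pos":[-0.019,-0.036,0]},
    {"pos":[-0.019,-0.036,0]},
    {"pos":[-0.019,-0.036,0]},
    {"pos":[-0.019,-0.036,0]},
    {"pos":[-0.019,-0.036,0]},
    {"pos":[-0.019,-0.036,0]},
    {"pos":[-0.019,-0.036,0]},
    {"pos":[-0.019,-0.036,0]},
    {"pos":[-0.019,-0.036,0]},
    {"pos":[-0.019,-0.036,0]},
    {"pos":[-0.019,-0.036,0]},
    {"pos":[-0.019,-0.036,0]},
    {}
  ],
  "finger_gap": 0,
  "squeeze": 10
}}

```text
time: 1.78
position: [0.4655, 0.0225, 0.283]
tool_rot: [0.003, 1.0, -0.002, 0.003]
ft_force: [0.1, -0.8, 0.1]
grip_width: 0.0008
grip_force: 0.0
```

```bash
python3 - <<'E'
from rig import robot
from h import *
c=robot.camera("wrist");s=robot.camera("side")
print(c["xyz"],c["attitude"],c["fx"],c["cx"],c["cy"])
a=cv2.resize(s["img"][100:250,190:290],None,fx=4,fy=4,interpolation=cv2.INTER_CUBIC)
o=np.zeros((600,800,3),np.uint8);o[:,:400]=a;o[:300,400:]=cv2.resize(c["img"],(400,300));cv2.imwrite("pics/c2.png",o[:,:,::-1])
cv2.imwrite("pics/w2.png",c["img"][:,:,::-1])
E
```

```text
[0.38597114 0.02352976 0.44477719] [0.7018427  0.69687887 0.10236032 0.10629694] 293.14777514711255 275.25443992504097 206.0718922558566
```

View pics/c2.png

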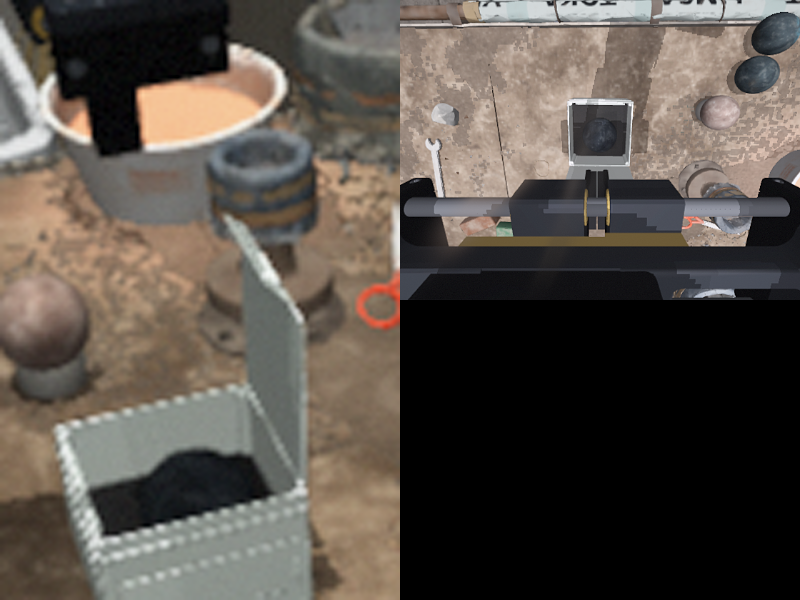

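The side crop shows the shut fingers, with tips at (220,138), above the case and the lid upright with its flap slightly folded forward. The wrist view shows the case centred. Now I'll compute the flap and lid lines.

```bash
python3 - <<'E'
from rig import robot
from h import *
np.set_printoptions(precision=4,suppress=True)
s=robot.camera("side");t=robot.camera("top")
def ony(c,u,v,y):
    o,d=ray(c,u,v);return o+d*(y-o[1])/d[1]
for n,a,y in[("tipL",(246.2,153.),.067),("tipR",(258.2,170.6),-.013),("creaseR",(265.,180.2),-.0285),("tipL2",(190+225/4,100+216/4),.067),("tipR2",(190+273/4,100+281/4),-.013),("creaseR2",(190+303/4,100+319/4),-.0285),("hingeR",(190+303/4,100+483/4),-.0285)]: print(n,ony(s,*a,y))
for v in (55,65,75,85): print(v,onz(t,274.6,211.6+v/5,.211),onz(t,274.6,211.6+v/5,.195))
p=robot.get_obs()["position"];print(p,proj(s,p),proj(t,p))
E
```

```text
tipL [0.5274 0.067  0.2102]
tipR [ 0.528  -0.013   0.2108]
creaseR [ 0.5364 -0.0285  0.1944]
tipL2 [0.5273 0.067  0.2078]
tipR2 [ 0.5282 -0.013   0.2116]
creaseR2 [ 0.5381 -0.0285  0.1951]
hingeR [ 0.5327 -0.0285  0.0883]
55 [0.5342 0.0211 0.211 ] [0.5357 0.0217 0.195 ]
65 [0.5292 0.0211 0.211 ] [0.5306 0.0217 0.195 ]
75 [0.5242 0.0211 0.211 ] [0.5256 0.0217 0.195 ]
85 [0.5192 0.0211 0.211 ] [0.5205 0.0217 0.195 ]
[0.4598 0.0297 0.2822] [216.3622 136.6318] [269.7156 251.7795]
```

>>> {"method": "tcp_steps", "body": {
  "motion": [
    {"pos":[-0.022,-0.001,0.02]},
    {"pos":[-0.022,-0.001,0.02]},
    {"pos":[-0.022,-0.001,0.022]},
    {},
    {}
  ]
}}

```text
time: 2.4
position: [0.5256, 0.0278, 0.2192]
tool_rot: [-0.001, 1.0, 0.0, -0.002]
ft_force: [0.2, 0.0, -0.6]
grip_width: 0.0004
grip_force: 0.0
```

```bash
python3 - <<'E'
from rig import robot
from h import *
s=robot.camera("side");t=robot.camera("top")
a=cv2.resize(s["img"][130:230,200:300],None,fx=4,fy=4,interpolation=cv2.INTER_CUBIC)
b=cv2.resize(t["img"][200:300,230:330],None,fx=4,fy=4,interpolation=cv2.INTER_CUBIC)
cv2.imwrite("pics/c3.png",np.hstack([a,b])[:,:,::-1]);o=robot.get_obs();print(o["position"],o["ft_force"],proj(s,o["position"]))
E
```

```text
[0.52560041 0.02738347 0.22096743] [-0.15536466 -0.4780815   0.00849186] [250.65720373 157.33618605]
```

View pics/c3.png

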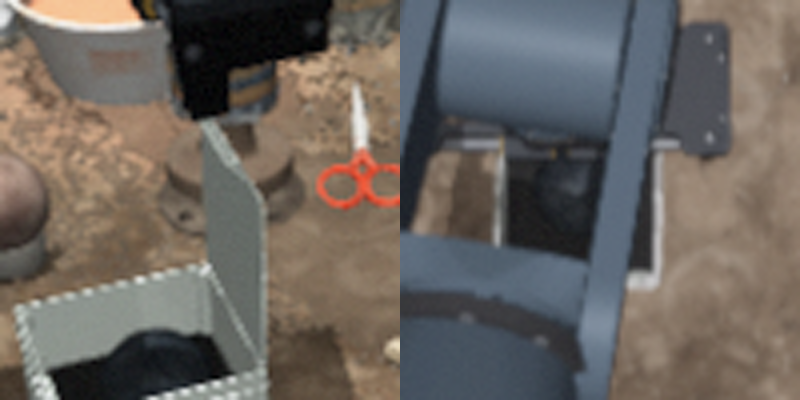

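The fingers stand just above the flap, with their tip at crop (203,112), and the lid is untouched. I'll press down.

>>> {"method": "tcp_steps", "body": {
  "motion": [
    {"pos":[0,0,0.005]},
    {"pos":[0,0,0.005]},
    {"pos":[0,0,0.005]},
    {"pos":[0,0,0.003]},
    {}
  ]
}}

```text
time: 2.92
position: [0.5261, 0.026, 0.2021]
tool_rot: [-0.0, 1.0, 0.0, -0.001]
ft_force: [-0.3, 0.1, -0.1]
grip_width: 0.0006
grip_force: 0.1
```

>>> {"method": "tcp_steps", "body": {
  "motion": [
    {"pos":[0.003,0,0]},
    {"pos":[0.002,0,0.003]},
    {"pos":[0,0,0.004]},
    {}
  ]
}}

```text
time: 3.25
position: [0.5214, 0.0259, 0.1951]
tool_rot: [-0.0, 1.0, 0.0, -0.0]
ft_force: [-0.2, 0.0, 0.8]
grip_width: 0.0002
grip_force: 0.7
```

```bash
python3 - <<'E'
from rig import robot
from h import *
s=robot.camera("side")
a=cv2.resize(s["img"][140:240,200:300],None,fx=6,fy=6,interpolation=cv2.INTER_CUBIC)
cv2.imwrite("pics/c4.png",a[:,:,::-1]);o=robot.get_obs();print(o["position"],o["ft_force"])
E
```

```text
[0.521598   0.02591647 0.1952642 ] [0.03742716 0.24096375 1.10721294]
```

View pics/c4.png

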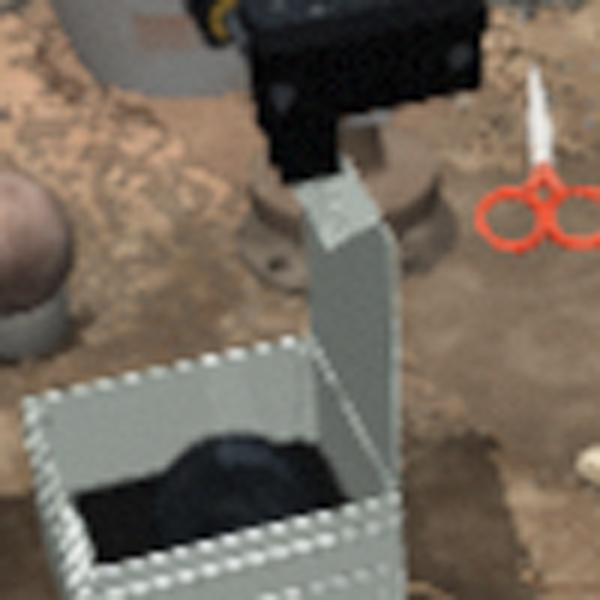

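The flap now sits near square under the fingers, at crop (340,210), with the lid still upright. I'll continue down past square.

>>> {"method": "tcp_steps", "body": {
  "motion": [
    {"pos":[0,0,0.003]},
    {"pos":[0,0,0.003]},
    {"pos":[0,0,0.003]},
    {"pos":[0,0,0.003]},
    {}
  ]
}}

```text
time: 3.72
position: [0.5266, 0.0255, 0.1873]
tool_rot: [0.0, 1.0, -0.001, 0.006]
ft_force: [-0.8, -0.5, 19.9]
grip_width: 0.0003
grip_force: 10.5
```

```bash
python3 - <<'E'
from rig import robot
from h import *
s=robot.camera("side")
a=cv2.resize(s["img"][140:240,200:300],None,fx=6,fy=6,interpolation=cv2.INTER_CUBIC)
cv2.imwrite("pics/c5.png",a[:,:,::-1])
E
```

```text
(no output)
```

View pics/c5.png

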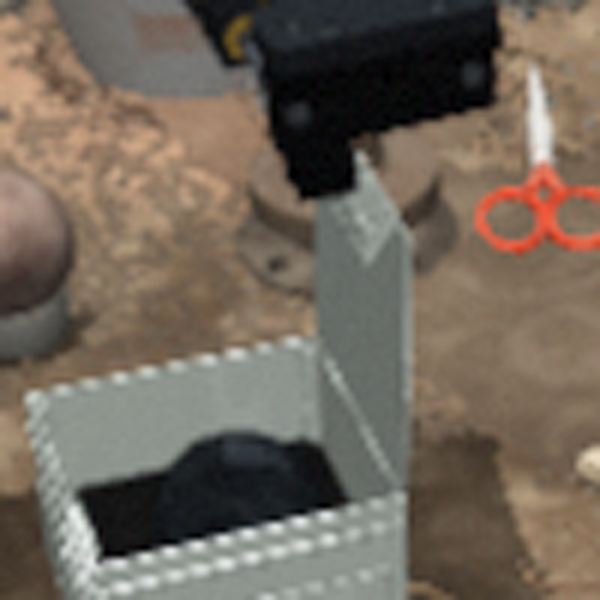

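The flap is folded well past square, with its tip edge now near crop (365,262) below the crease. I'll lift off, go behind the lid and check how far the fold springs back.

>>> {"method": "tcp_steps", "body": {
  "motion": [
    {"pos":[0.004,0,-0.02]},
    {"pos":[0,0,-0.03]},
    {}
  ]
}}

```text
time: 4.02
position: [0.521, 0.0256, 0.2379]
tool_rot: [-0.0, 1.0, -0.001, 0.005]
ft_force: [0.7, -0.8, 0.4]
grip_width: 0.0004
grip_force: 0.0
```

>>> {"method": "tcp_steps", "body": {
  "motion": [
    {"pos":[-0.033,0,0]},
    {"pos":[-0.035,0,0]},
    {},
    {"pos":[0,0,0.025]},
    {"pos":[0,0,0.03]},
    {}
  ]
}}

```text
time: 4.52
position: [0.5816, 0.0265, 0.1728]
tool_rot: [-0.0, 1.0, 0.001, -0.006]
ft_force: [-1.4, 0.0, -1.6]
grip_width: 0.0005
grip_force: 0.0
```

```bash
python3 - <<'E'
from rig import robot
from h import *
s=robot.camera("side")
a=cv2.resize(s["img"][140:240,200:300],None,fx=6,fy=6,interpolation=cv2.INTER_CUBIC)
cv2.imwrite("pics/c6.png",a[:,:,::-1])
E
```

```text
(no output)
```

View pics/c6.png

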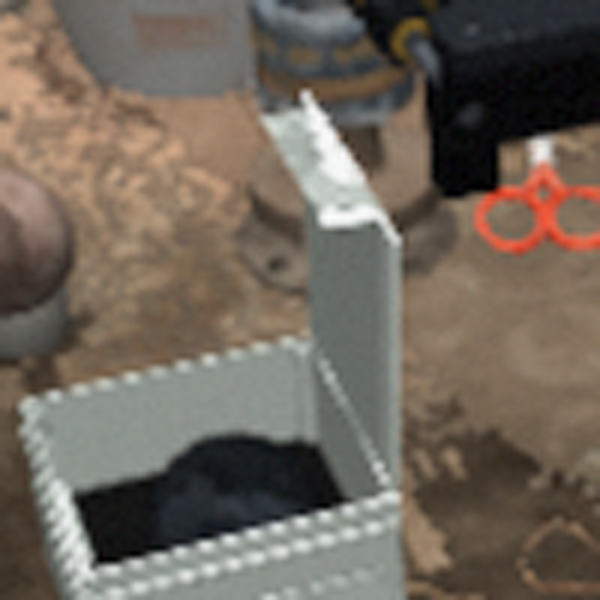

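The fold rests near square at about 1.5, with the white bead ridge visible from (305,95) to (340,210) on the outer face. The lid is upright and the fingers are behind it at (465,190). I'll push the lid over.

>>> {"method": "tcp_steps", "body": {
  "motion": [
    {"pos":[0.02,0,0]},
    {"pos":[0.01,0,0]},
    {"pos":[0.01,0,0]},
    {"pos":[0.008,0,0]},
    {"pos":[0.008,0,0.001]},
    {},
    {}
  ]
}}

```text
time: 5.15
position: [0.5298, 0.0259, 0.178]
tool_rot: [-0.0, 1.0, -0.0, 0.0]
ft_force: [-0.0, -1.1, 0.6]
grip_width: 0.0004
grip_force: 0.0
```

>>> {"method": "tcp_steps", "body": {
  "motion": [
    {"pos":[0.007,0,0.003]},
    {"pos":[0.007,0,0.003]},
    {"pos":[0.007,0,0.003]},
    {"pos":[0.008,0,0.003]},
    {"pos":[0.008,0,0.0045]},
    {"pos":[0.008,0,0.0045]},
    {"pos":[0.008,0,0.0045]},
    {"pos":[0.007,0,0.007]},
    {"pos":[0.007,0,0.007]},
    {"pos":[0.006,0,0.0065]},
    {},
    {}
  ]
}}

```text
time: 6.15
position: [0.4555, 0.0261, 0.1311]
tool_rot: [-0.0, 1.0, 0.0, -0.001]
ft_force: [0.2, -0.2, 0.9]
grip_width: 0.0003
grip_force: 0.0
```

```bash
python3 - <<'E'
from rig import robot
from h import *
s=robot.camera("side")
a=cv2.resize(s["img"][150:270,190:290],None,fx=5,fy=5,interpolation=cv2.INTER_CUBIC)
cv2.imwrite("pics/c7.png",a[:,:,::-1])
E
```

```text
(no output)
```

View pics/c7.png

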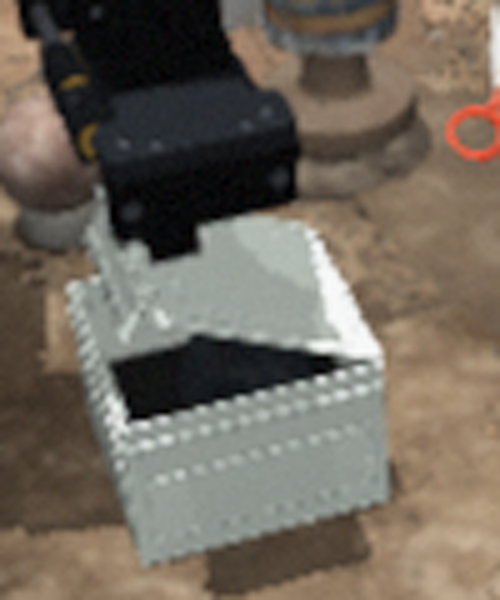

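The lid is at about 0.5 rad with the fingers on it near (175,245), the flap hangs down inward at its front edge, and the case hasn't moved. I'll press down.

>>> {"method": "tcp_steps", "body": {
  "motion": [
    {"pos":[0.004,0,0.008]},
    {"pos":[0.004,0,0.008]},
    {"pos":[0.003,0,0.007]},
    {"pos":[0.003,0,0.007]},
    {"pos":[0.001,0,0.006]},
    {"pos":[0,0,0.004]},
    {}
  ]
}}

```text
time: 6.78
position: [0.4414, 0.026, 0.0908]
tool_rot: [-0.0, 1.0, 0.0, -0.001]
ft_force: [0.7, -0.6, 0.9]
grip_width: 0.0003
grip_force: 0.3
```

>>> {"method": "tcp_steps", "body": {
  "motion": [
    {"pos":[0,0,0.003]},
    {"pos":[0,0,0.002]},
    {},
    {}
  ]
}}

```text
time: 7.12
position: [0.4413, 0.026, 0.0865]
tool_rot: [-0.0, 1.0, 0.0, -0.001]
ft_force: [-0.3, -0.6, 1.3]
grip_width: 0.0007
grip_force: 0.5
```

>>> {"method": "tcp_steps", "body": {
  "motion": [
    {"pos":[0,0,0.002]},
    {}
  ]
}}

```text
time: 7.28
position: [0.4413, 0.026, 0.0856]
tool_rot: [-0.0, 1.0, -0.0, -0.0]
ft_force: [-3.2, -0.1, 16.8]
grip_width: 0.0007
grip_force: 8.2
```

>>> {"method": "tcp_steps", "body": {
  "motion": [
    {"pos":[0,0,0.002]},
    {}
  ]
}}

```text
time: 7.45
position: [0.4413, 0.026, 0.0848]
tool_rot: [-0.0, 1.0, -0.0, -0.0]
ft_force: [-5.2, -0.1, 30.8]
grip_width: 0.0002
grip_force: 15.2
```

>>> {"method": "tcp_steps", "body": {
  "motion": [
    {"pos":[0,0,0.002]},
    {},
    {}
  ]
}}

```text
time: 7.7
position: [0.4413, 0.026, 0.0842]
tool_rot: [-0.0, 1.0, -0.0, 0.001]
ft_force: [-7.5, -0.5, 43.6]
grip_width: 0.0006
grip_force: 21.6
```

The lid is firmly on the rim with a stiff 44 N reaction. I'll lift off and look.

>>> {"method": "tcp_steps", "body": {
  "motion": [
    {"pos":[0,0,-0.006]},
    {"pos":[0,0,-0.01]},
    {"pos":[0,0,-0.03]},
    {"pos":[0,0,-0.04]},
    {"pos":[0,0,-0.04]},
    {},
    {},
    {}
  ]
}}

```text
time: 8.37
position: [0.441, 0.0262, 0.2063]
tool_rot: [-0.0, 1.0, 0.0, -0.0]
ft_force: [-1.2, 0.4, 0.3]
grip_width: 0.0003
grip_force: 0.0
```

```bash
python3 - <<'E'
from rig import robot
from h import *
s=robot.camera("side")
a=cv2.resize(s["img"][160:280,190:290],None,fx=5,fy=5,interpolation=cv2.INTER_CUBIC)
cv2.imwrite("pics/c8.png",a[:,:,::-1])
E
```

```text
(no output)
```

View pics/c8.png

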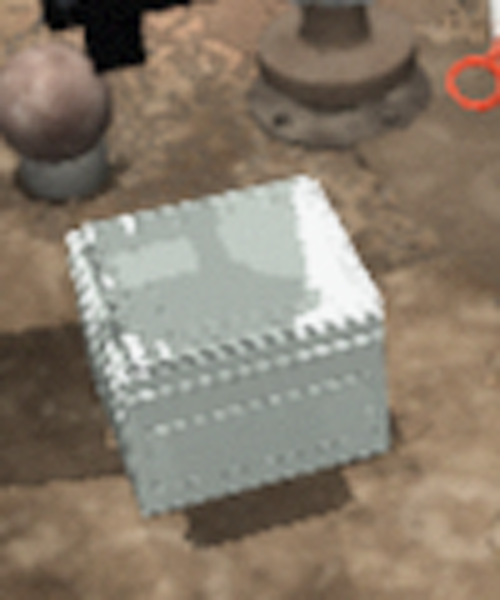

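The picture shows the lid lying flat on the rim with nothing touching it (near edge from (130,370) to (380,315)). It hasn't sprung up to 0.5 rad, so the flap has caught.

```bash
python3 -c "
from rig import robot
print(robot.hand_in())"
```

```text
the job is handed in; nothing more can be done
None
```

I folded the flap past square, pushed the lid over and pressed it down. It then stayed flat on the rim with the fingers clear, so the flap appears to have latched, and I handed the job in at about 8.4 s without getting a verdict back.

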